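Clear the plates off a trailer tongue, unlatch it and hold it off the ball

ROBOT

A 6-joint arm with a two-finger parallel gripper is mounted at the origin on a cart in front of the work surface, level with it; the furniture and walls round the work are solid. World frame = base frame: x ahead of the robot, y to its left, z up, the work surface at z = 0. Lengths are in m, angles in rad, forces in N, time in s.
With the tool pointing down it reaches from about 0.325 to 0.775 m from the base axis. Payload 5.5 kg.
Tool frame: the origin (TCP) lies between the finger pads; the fingertips stand 17 mm ahead of it and the grasp point (between the pads) lies 2 mm behind it; z points along the fingers, y is the direction in which the jaws open and shut (so a half turn about z gives the same grasp; the last joint's range is limited). The gripper opens to 85 mm and grips with 20 to 120 N. Pads are 22 mm wide; open, the fingers measure 114 mm over their backs; the gripper's body (76 mm by 85 mm) begins 54 mm behind the grasp point. The pads swing forward as they close: fully open they stand 13 mm farther back than shut.
Start: joints at [-1.3, 0.091, 1.231, -0, 1.82, -0.057], TCP at [0.193, -0.568, 0.248] pointing down, gripper open.
Joint ranges: [-2.87, 2.87], [-0.86, 2.18], [0.17, 2.46], [-1.51, 4.65], [0.06, 2.69], [-2.65, 2.65]. Speed limits (rad/s): [2.57, 2.57, 3.01, 3.14, 3.14, 3.14].

INTERFACE

Orientations are given as a unit quaternion [x, y, z, w].
In Python, from cell import monitor, viewer, arm, models gives the robot as it stands.
- The arm moves only by the shell command python3 -m handwheel 'ROWS'. ROWS is JSON, a list of rows, each an object of numbers: "dx", "dy", "dz": the shift along the world's x, y, z scaled (see below); "twist": the turn about the world's z scaled (see below); "claw": the gripper command: -1 is fully open, 1 is shut, values between are in proportion. In form: [{"dx": .., "dy": .., "dz": .., "twist": .., "claw": ..}, ...]. A call has 1 to 20 rows; each row shifts and turns the commanded pose from where the row before left it; what a row does not reach is not made up. The controller multiplies each number of a shift by 400 mm and each number of a turn by 1.5 rad. A row lasts 1/10 s, in which the tool goes at most 50 mm and 8.59 degrees, less where a joint would pass 70% of its speed; a pose out of reach is approached as far as the arm can. A call with a number of a shift or a turn outside -1 to 1 is refused whole. A call with a gripper value outside its range is refused whole. The fingers move at their own pace and stop on an object; the grip force is fixed at half the most. Time passes only in rows, so rows that do not move let the fingers close. It gives the time, the measured TCP pose, the force and the opening at its end, in the units of the state.
- monitor.get_state(): the state, without advancing time (a new reading comes with each control period).
- viewer.snapshot(name): name is "scene" or "top" or "wrist"; returns a dict with "pixels" (400x640x3 uint8, blue, green, red), "fovy" (degrees; the focal length in pixels is half the picture's height over the tangent of half this angle, whatever the lens; pixels are square), "cx", "cy" (the principal point, pixels), "world_to_cam" (4x4, takes a point from world to camera coordinates); the wrist camera has in their place "T_tool_cam" (4x4, takes a point from camera to tool coordinates, whose origin is the TCP and whose axes are the flange's). Camera axes: x right, y down, z forward; pixel columns grow to the right and rows downward; lengths in m; the calibration is good to about 2 mm. A picture is of the moment at which its call begins: read the wrist's pose just before it. There is no depth.
- arm.close_job(): hands the job in, once; it reports no verdict.
Trained networks look in a picture, given as the dict that the camera call returned (one of the last four; its "shot" number tells which), for a name from the list of things; names that differ only in an ending like _2 or _b are one class to them, and where a whole thing is asked for, a point or a joint stands for the part that bears it (a point fixed in the world has none). Each returns a list of dicts, best first, with "conf" (0 to 1); they miss things now and then, are a little off and sometimes report something else, mostly with a low value. They report only what shows in the picture. A call takes as long as a camera call.
- models.search_frame(label, picture): "at" ([column, row] in pixels, amid what is visible of it).
The state is a dict: "t": time; "joints": joint angles; "qd": joint speeds; "effort": joint torques, N m; "tcp_pos": TCP position; "tcp_rot": TCP orientation; "force": force on the tool from outside, world axes, zero at the start; "ft_torque": the same for the moment, N m; "grip_width": opening from 0.0 (shut) to 1.0 (fully open).
Only numpy, scipy, OpenCV 4.12 (cv2) and the standard library are available. Lean on these libraries where they do the work, as an engineer would, in place of code of your own. Each camera call takes 0.05 s, during which the arm holds its last target.

TASK

Two aluminium plates lie stacked on the grey trailer tongue: take them off one at a time, the upper one first, and set each down gently, flat and side by side on the black rubber mat. Then pull the coupler's spring latch sideways by its upright rubber grip, away from the coupler and as far as it goes, and while it is drawn lift the tongue off the ball until the coupler is about 8 cm higher than it sat. Finish while still holding it up there by the gripper, with the plates lying on the mat and the other things on the bench left alone.

Things in the scene. Friction and masses are not known exactly. Their poses are not given: they have to be found in the camera images.
- hitch: Fixed fixture: dark steel base plate 385 x 100 x 12 mm with a steel ball 50 mm across, its centre 85 mm above the bench, and 280 mm away two grey bracket cheeks 117 mm high with the pivot pin 95 mm above the bench. Origin on the bench under the ball; x from ball to pivot (away from the robot within 21 degrees), y to the latch grip's side, z up.
- tongue: Grey tongue: beam 40 mm wide, flat top 125 mm above the bench, with a domed coupler 72 mm across over the ball at the robot's end. Origin on the pivot pin, 280 mm from the ball; x from coupler to pivot, y along the pin to the latch's side. It only swings up about the pin (to 0.6 rad, positive about y), weighs about 0.7 kg, falls back if let go, and cannot rise while the latch's bolt is under the ball.
- socket (a point): Centre of the coupler's ball socket, on the tongue, 280 mm from the pivot pin and 10 mm below it; it coincides with the ball's centre, 85 mm above the bench, while the tongue is down. The bolt hangs 25 mm below this point, so it is clear over the ball's top from 50 mm of lift.
- latch (a joint): Latch bolt that slides on the coupler along the hitch's y axis: 0 m = home (bolt under the ball), 0.018 m = fully drawn outwards (end stop). A spring pulls it home, with 3.6 N at home and 9 N fully drawn. The tongue is free from about 0.011 m.
- latch_grip (a point): Gripping point of the latch's upright grip: a flat rubber-covered tab 12 mm thick (along y), 28 mm wide (along x), 95 mm beside the coupler's centre line on the hitch's +y side. The rubber runs from 121 to 165 mm above the bench; this point is inside it, 150 mm above the bench. It moves with latch and tongue; its axes are the tongue's.
- plate_upper_center (a point): Centre of the upper of two equal aluminium plates, 110 x 52 x 12 mm (own x, y, z), 0.12 to 0.25 kg, lying flat, long side along the tongue, on the other plate about 130 mm from the ball towards the pivot; it overhangs the 40 mm beam by 6 mm each side. Its underside starts 137 mm above the bench.
- plate_lower_center (a point): Centre of the lower plate, same size, lying on the tongue; its underside starts 125 mm above the bench.
- mat: Fixed black rubber mat to the robot's right, 160 x 240 x 4 mm (its own x, y, z). Origin at the centre of its underside, on the bench; both plates fit on it side by side along its y axis.
- pliers_combi: Bystander, loose, to be left alone: combination pliers with red grips, 182 mm long. Origin at the centre of its underside.
- hex_key: Bystander, loose, to be left alone: black hex key, 92 mm. Origin at the centre of its underside.
- oil_can: Bystander, loose, to be left alone: small green oil bottle with a red spout, 57 mm wide, 156 mm high. Origin at the centre of its underside.
- solder_spool: Bystander, loose, to be left alone: spool of solder with an orange flange, 64 mm wide, 38 mm high. Origin at the centre of its underside.
- screwdriver_yellow: Bystander, loose, to be left alone: yellow screwdriver, 229 mm long. Origin at the centre of its underside.
- tape_1: Bystander, loose, to be left alone: roll of black tape, 62 mm wide, 19 mm high. Origin at the centre of its underside.

How it is judged:
On the way, in this order (a step that is already met when the one before it is completed fails the run):
1. the upper plate lies released on the mat while the lower one is still where it was on the tongue (x of plate_upper_center in the frame of mat between -0.07 and 0.07 m and y of plate_upper_center in the frame of mat between -0.11 and 0.11 m and z of plate_upper_center in the frame of mat below 0.014 m and angle between plate_upper_center's own z axis and vertical below 0.1 rad and contact force between the fingers and plate_upper below 0.1 N and distance of plate_lower_center from where it was at the start of the episode below 0.02 m), for 0.2 s.
2. both plates lie flat on the mat, neither on the other, and released (x of plate_upper_center in the frame of mat between -0.07 and 0.07 m and y of plate_upper_center in the frame of mat between -0.11 and 0.11 m and z of each of plate_upper_center, plate_lower_center in the frame of mat below 0.014 m and angle between each of plate_upper_center, plate_lower_center's own z axis and vertical below 0.1 rad and contact force between the fingers and plate_upper below 0.1 N and x of plate_lower_center in the frame of mat between -0.07 and 0.07 m and y of plate_lower_center in the frame of mat between -0.11 and 0.11 m and contact force between the fingers and plate_lower below 0.1 N), for 0.2 s.
3. the latch is drawn (more than 11 mm) by the gripper with the tongue still down (value of joint latch above 0.011 m and z of socket in the frame of hitch below 0.095 m and contact force between the fingers and tongue above 1 N), for 0.1 s.
At the end, for the whole second after the job is handed in: The gripper (over 1 N) holds the tongue up by itself, at rest, its socket 55 to 135 mm above where it sat. Both plates lie flat (0.1 rad) and released on the mat, neither on the other, each centre 10 mm or more inside the mat's edges (all of step 2 and z of socket in the frame of hitch between 0.14 and 0.22 m and contact force between the fingers and tongue above 1 N and angular speed of tongue below 0.1 rad/s); the arm keeps its last pose, push and grip.
It fails at once if a bystander was moved by more than 25 mm (distance of any of pliers_combi, hex_key, oil_can, solder_spool, screwdriver_yellow, tape_1 from where it was at the start of the episode above 0.025 m).
It fails at once if a plate was dropped (moves faster than 0.6 m/s while the fingers do not touch it) ((linear speed of plate_upper above 0.6 m/s and contact force between the fingers and plate_upper below 0.05 N) or (linear speed of plate_lower above 0.6 m/s and contact force between the fingers and plate_lower below 0.05 N)).
It also fails if it takes over 72 s, if anything falls off the work surface, if the arm or the gripper's body presses on something with over 40 N, if the wrist force passes 120 N, or if a joint passes its speed limit or range.

## Working session

There is one attempt and no reset: what is moved stays moved. The work goes in short steps, Python scripts to look and compute and a shell command to move; the robot and the scene stay as the last step left them, time stands still between calls to the robot, and variables do not carry over. Pictures are saved under pics/ and viewed, and the job is handed in when it is done.

```bash
ls; mkdir -p pics; cat > h.py <<'E'
import numpy as np, cv2
from cell import monitor, viewer, arm, models
def snap(n,f):
    s=viewer.snapshot(n); cv2.imwrite('pics/'+f+'.png',s['pixels']); return s
def foc(s): return 200/np.tan(np.radians(s['fovy'])/2)
def ray(s,uv,z,st=None):
    f=foc(s); d=np.array([(uv[0]-s['cx'])/f,(uv[1]-s['cy'])/f,1])
    if 'world_to_cam' in s: T=np.linalg.inv(np.array(s['world_to_cam']))
    else:
        from scipy.spatial.transform import Rotation as R
        B=np.eye(4);B[:3,:3]=R.from_quat(st['tcp_rot']).as_matrix();B[:3,3]=st['tcp_pos']
        T=B@np.array(s['T_tool_cam'])
    o=T[:3,3]; d=T[:3,:3]@d
    return o+d*(z-o[2])/d[2]
def proj(s,p):
    c=(np.array(s['world_to_cam'])@np.append(p,1))[:3]; f=foc(s)
    return np.array([s['cx']+f*c[0]/c[2],s['cy']+f*c[1]/c[2]])
E
python3 - <<'E'
from h import *
st=monitor.get_state(); print(st)
a=snap('top','top0'); b=snap('scene','scene0')
for s in(a,b):
  print(s['fovy'],s['cx'],s['cy'],np.array(s['world_to_cam']).round(3).tolist())
for n,z in [('plate_upper_center',.149),('plate_lower_center',.137),('latch_grip',.15),('hitch',.05),('tongue',.125),('mat',.004),('pliers_combi',.01),('hex_key',0),('oil_can',.08),('solder_spool',.03),('screwdriver_yellow',.01),('tape_1',.01)]:
  for s in (a,b):
    r=models.search_frame(n,s)[:2]
    print(n,[(np.round(q['at'],0).tolist(),round(q['conf'],2),ray(s,q['at'],z).round(3).tolist()) for q in r])
E
```

```text
pics
{'t': 0.0, 'joints': array([-1.29968869e+00,  9.18747741e-02,  1.23193397e+00, -2.41114917e-05,
        1.81977455e+00, -5.67296599e-02]), 'qd': array([-7.89116226e-04,  5.80654112e-04,  9.38404030e-05, -3.40579476e-04,
       -1.06977856e-03,  1.23918353e-03]), 'effort': array([-3.51699637e-04, -4.58735240e+01, -4.18016052e+01, -1.96845722e-04,
        1.18254343e-02, -6.20543148e-06]), 'tcp_pos': array([ 0.19310393, -0.56780819,  0.24711414]), 'tcp_rot': array([ 9.86595387e-01,  1.63182572e-01, -1.18102748e-04, -9.88354522e-04]), 'force': array([ 0.13964372,  0.50980257, -0.39892685]), 'ft_torque': array([ 0.00088088, -0.01204351,  0.01765446]), 'grip_width': 0.9995606969313159}
55.71951421998251 314.47635172859873 199.7776149289883 [[0.021, -1.0, 0.011, -0.058], [-0.996, -0.022, -0.09, 0.604], [0.09, -0.009, -0.996, 1.227], [0.0, 0.0, 0.0, 1.0]]
46.07893642686556 317.1416134278183 202.81650487389197 [[0.901, -0.433, 0.026, -0.553], [-0.19, -0.448, -0.874, 0.182], [0.39, 0.782, -0.486, 1.66], [0.0, 0.0, 0.0, 1.0]]
plate_upper_center [([285.0, 198.0], 0.83, [0.597, 0.044, 0.149
[... 598 characters left out ...]
, [0.615, 0.018, 0.125])]
mat [([394.0, 231.0], 0.74, [0.507, -0.314, 0.004])]
mat [([330.0, 269.0], 0.77, [0.508, -0.324, 0.004])]
pliers_combi [([371.0, 166.0], 0.71, [0.725, -0.234, 0.01])]
pliers_combi [([374.0, 239.0], 0.78, [0.743, -0.229, 0.01])]
hex_key [([220.0, 261.0], 0.61, [0.396, 0.266, 0.0])]
hex_key []
oil_can [([427.0, 178.0], 0.6, [0.679, -0.404, 0.08])]
oil_can []
solder_spool [([184.0, 192.0], 0.88, [0.62, 0.386, 0.03])]
solder_spool [([289.0, 177.0], 0.52, [0.634, 0.344, 0.03])]
screwdriver_yellow [([155.0, 234.0], 0.66, [0.483, 0.481, 0.01])]
screwdriver_yellow []
tape_1 [([452.0, 250.0], 0.78, [0.449, -0.507, 0.01])]
tape_1 [([342.0, 306.0], 0.72, [0.452, -0.51, 0.01])]
```

```bash
python3 - <<'E'
import cv2
a=cv2.imread('pics/top0.png')[120:300,130:480]; cv2.imwrite('pics/top0c.png',cv2.resize(a,None,fx=2.28,fy=2.28,interpolation=3))
E
```

```text
(no output)
```

View pics/scene0.png

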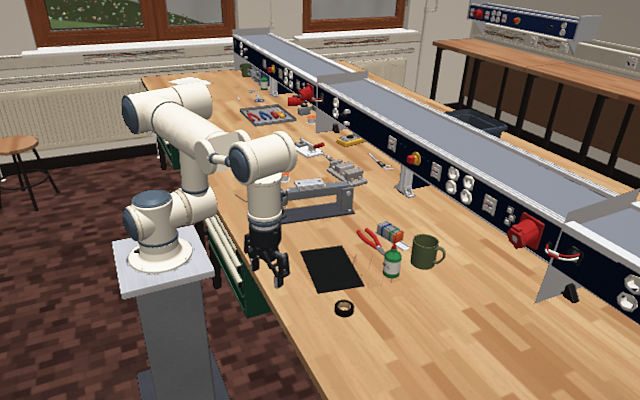

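View pics/top0.png

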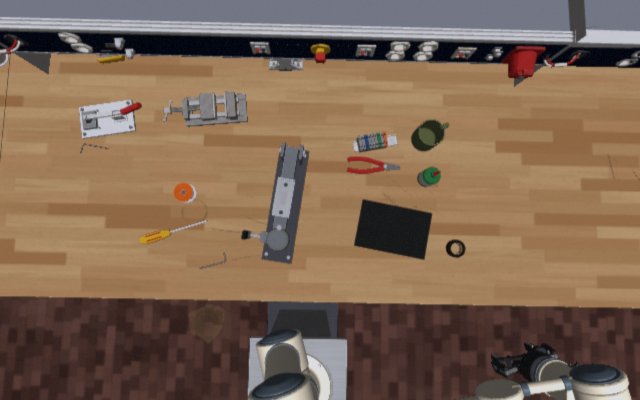

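View pics/top0c.png

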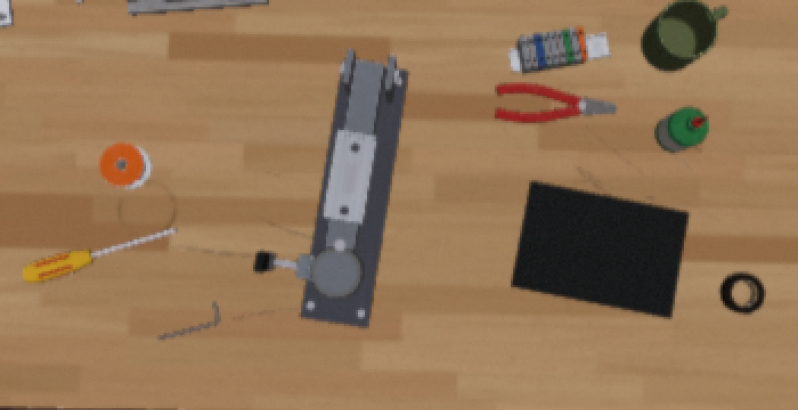

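```bash
python3 - <<'E'
import cv2,numpy as np
from h import *
s=viewer.snapshot('top'); im=s['pixels']
# mat segmentation
g=im.max(axis=2); m=((g<35).astype(np.uint8)); m[:190]=0;m[265:]=0;m[:,:340]=0;m[:,440:]=0
c=max(cv2.findContours(m,0,1)[0],key=cv2.contourArea); r=cv2.minAreaRect(c); b=cv2.boxPoints(r)
W=np.array([ray(s,p,.004) for p in b]);print(b.round(1).tolist(),W.round(3).tolist(),W.mean(0))
# bright plate
p=im[150:230,260:310]; g=p.min(axis=2); print(np.percentile(g,[50,80,90,95,99]))
m=(g>140).astype(np.uint8)
c=max(cv2.findContours(m,0,1)[0],key=cv2.contourArea); r=cv2.minAreaRect(c); b=cv2.boxPoints(r)+[260,150]
W=np.array([ray(s,q,.149) for q in b]);print(b.round(1).tolist(),W.round(3).tolist(),W.mean(0))
E
```

```text
[[354.29998779296875, 244.3000030517578], [363.20001220703125, 200.1999969482422], [431.6000061035156, 213.89999389648438], [422.79998779296875, 258.0]] [[0.461, -0.182, 0.004], [0.61, -0.21, 0.004], [0.568, -0.442, 0.004], [0.42, -0.411, 0.004]] [ 0.51480808 -0.31118272  0.004     ]
[ 90. 104. 156. 159. 162.]
[[271.4, 214.4], [277.7, 176.6], [294.6, 179.4], [288.3, 217.2]] [[0.548, 0.083, 0.149], [0.662, 0.068, 0.149], [0.654, 0.017, 0.149], [0.54, 0.033, 0.149]] [0.60109332 0.05048034 0.149     ]
```

```bash
python3 -m handwheel '[{"dx":0.02,"dy":0.03,"dz":0.01,"twist":-0.03,"claw":-1},{"dx":0.051,"dy":0.0773,"dz":0.01,"twist":-0.03,"claw":-1},{"dx":0.051,"dy":0.0773,"dz":0.01,"twist":-0.03,"claw":-1},{"dx":0.051,"dy":0.0773,"dz":0.01,"twist":-0.03,"claw":-1},{"dx":0.051,"dy":0.0773,"dz":0.01,"twist":-0.03,"claw":-1},{"dx":0.051,"dy":0.0773,"dz":0.01,"twist":-0.03,"claw":-1},{"dx":0.051,"dy":0.0773,"dz":0.01,"twist":-0.03,"claw":-1},{"dx":0.051,"dy":0.0773,"dz":0.01,"twist":-0.03,"claw":-1},{"dx":0.051,"dy":0.0773,"twist":-0.03,"claw":-1},{"dx":0.051,"dy":0.0773,"twist":-0.039,"claw":-1},{"dx":0.051,"dy":0.0773,"claw":-1},{"dx":0.051,"dy":0.0773,"claw":-1},{"dx":0.051,"dy":0.0773,"claw":-1},{"dx":0.051,"dy":0.0773,"claw":-1},{"dx":0.051,"dy":0.0773,"claw":-1},{"dx":0.051,"dy":0.0773,"claw":-1},{"dx":0.051,"dy":0.0773,"claw":-1},{"dx":0.051,"dy":0.0773,"claw":-1},{"dx":0.051,"dy":0.0773,"claw":-1},{"dx":0.03,"dy":0.04,"claw":-1}]'
cat > w.py <<'E'
from h import *
import sys
from scipy.spatial.transform import Rotation as R
st=monitor.get_state(); s=snap('wrist',sys.argv[1])
print(st['t'],st['tcp_pos'].round(4),st['tcp_rot'].round(4),'ty',np.arctan2(*R.from_quat(st['tcp_rot']).as_matrix()[[1,0],1]).round(4),st['grip_width'],st['force'].round(1))
import pickle; pickle.dump((st,s),open('last.pkl','wb'))
E
python3 w.py w1; python3 -c "
from h import *;import pickle;st,s=pickle.load(open('last.pkl','rb'));print(s['fovy'],np.array(s['T_tool_cam']).round(3).tolist())"
```

```text
1.35 [ 0.1932 -0.5681  0.2483] [0.9866 0.1631 0.     0.    ] ty -1.243 1.0004763586359977 [-0.1 -0.4  0.2]
70.46153470855272 [[-0.0, -0.96, -0.282, 0.073], [1.0, -0.0, 0.0, 0.0], [-0.0, -0.282, 0.96, -0.125], [0.0, 0.0, 0.0, 1.0]]$[8]: bad value
```

View pics/w1.png

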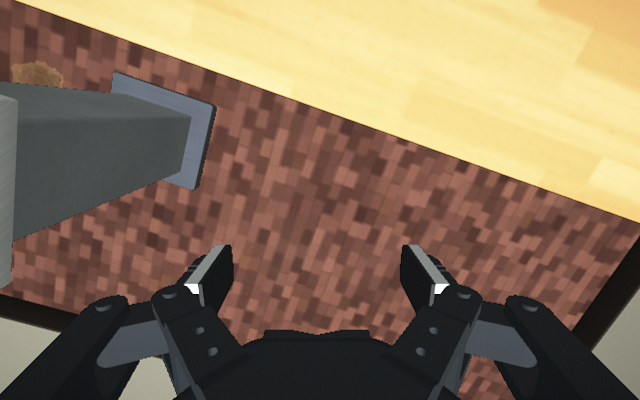

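```bash
python3 -m handwheel '[{"dx":0.02,"dy":0.03,"dz":0.01,"twist":-0.03,"claw":-1},{"dx":0.051,"dy":0.0773,"dz":0.01,"twist":-0.03,"claw":-1},{"dx":0.051,"dy":0.0773,"dz":0.01,"twist":-0.03,"claw":-1},{"dx":0.051,"dy":0.0773,"dz":0.01,"twist":-0.03,"claw":-1},{"dx":0.051,"dy":0.0773,"dz":0.01,"twist":-0.03,"claw":-1},{"dx":0.051,"dy":0.0773,"dz":0.01,"twist":-0.03,"claw":-1},{"dx":0.051,"dy":0.0773,"dz":0.01,"twist":-0.03,"claw":-1},{"dx":0.051,"dy":0.0773,"dz":0.01,"twist":-0.03,"claw":-1},{"dx":0.051,"dy":0.0773,"dz":0,"twist":-0.03,"claw":-1},{"dx":0.051,"dy":0.0773,"dz":0,"twist":-0.039,"claw":-1},{"dx":0.051,"dy":0.0773,"dz":0,"twist":0,"claw":-1},{"dx":0.051,"dy":0.0773,"dz":0,"twist":0,"claw":-1},{"dx":0.051,"dy":0.0773,"dz":0,"twist":0,"claw":-1},{"dx":0.051,"dy":0.0773,"dz":0,"twist":0,"claw":-1},{"dx":0.051,"dy":0.0773,"dz":0,"twist":0,"claw":-1},{"dx":0.051,"dy":0.0773,"dz":0,"twist":0,"claw":-1},{"dx":0.051,"dy":0.0773,"dz":0,"twist":0,"claw":-1},{"dx":0.051,"dy":0.0773,"dz":0,"twist":0,"claw":-1},{"dx":0.051,"dy":0.0773,"dz":0,"twist":0,"claw":-1},{"dx":0.03,"dy":0.04,"dz":0,"twist":0,"claw":-1}]'
python3 w.py w2
```

```text
t: 3.4
tcp_pos: [0.5813, 0.0191, 0.2799]
tcp_rot: [0.998, -0.067, -0.0, -0.0]
force: [-1.3, -0.7, 0.0]
grip_width: 1.003
3.4 [0.5813 0.0191 0.2799] [ 9.978e-01 -6.670e-02 -2.000e-04 -3.000e-04] ty -1.7042 1.002827670435843 [-1.3 -0.7  0. ]
```

View pics/w2.png

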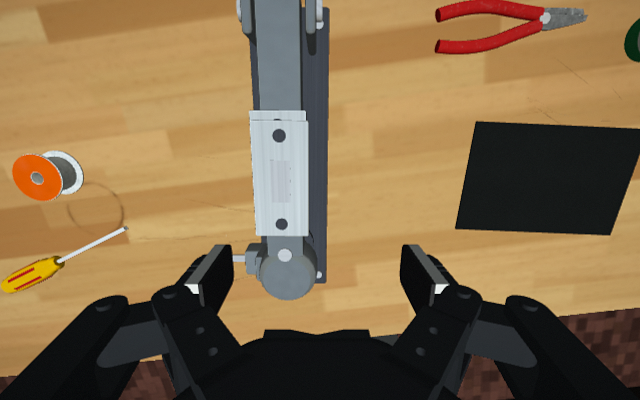

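```bash
python3 - <<'E'
from h import *
import pickle
st,s=pickle.load(open('last.pkl','rb'))
for p in [(250,112),(307,111),(309,236),(257,235),(279,135),(281,224),(287,272),(278,173)]: print(p,ray(s,p,.149,st).round(4))
a=s['pixels'][80:310,220:340]; cv2.imwrite('pics/w2c.png',cv2.resize(a[:,:],None,fx=2.6*1,fy=2.6,interpolation=3))
a=s['pixels'][95:255,235:325]; cv2.imwrite('pics/w2d.png',cv2.resize(a,None,fx=3.7,fy=3.7,interpolation=0))
E
```

```text
(250, 112) [0.663  0.0665 0.149 ]
(307, 111) [0.6573 0.0174 0.149 ]
(309, 236) [0.5406 0.0322 0.149 ]
(257, 235) [0.5485 0.0826 0.149 ]
(279, 135) [0.6404 0.0449 0.149 ]
(281, 224) [0.5568 0.0573 0.149 ]
(287, 272) [0.504  0.0601 0.149 ]
(278, 173) [0.6068 0.0516 0.149 ]
```

View pics/w2d.png

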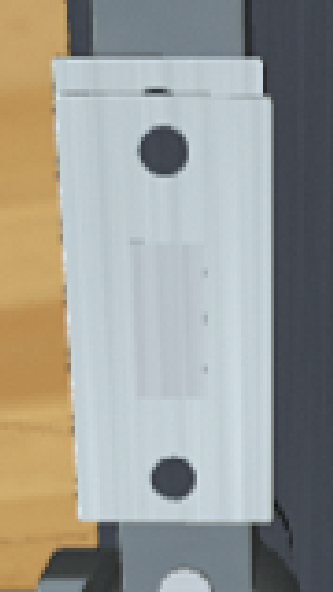

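```bash
python3 - <<'E'
from h import *
import pickle
st,s=pickle.load(open('last.pkl','rb'))
P=np.array([ray(s,p,.149,st)[:2] for p in [(249.9,120.7),(308,121),(308.8,235.5),(255.8,235.5)]])
print(P.round(4),P.mean(0),np.linalg.norm(P-np.roll(P,-1,0),axis=1))
d=P[0]-P[3];e=P[1]-P[2];print(np.arctan2(d[1],d[0]),np.arctan2(e[1],e[0]))
d=P[0]-P[1];e=P[3]-P[2];print(np.arctan2(-d[0],d[1]),np.arctan2(-e[0],e[1]))
# beam axis, z=.125
for r,(a,b) in {0:(0,0)}.items(): pass
print([ray(s,p,.125,st).round(4) for p in [(259.5,100),(301,100)]])
print([ray(s,p,.1,st).round(4) for p in [(287,272),(318,276)]])
E
```

```text
[[0.6559 0.068 ]
 [0.6489 0.0177]
 [0.5412 0.0323]
 [0.5481 0.0839]] [0.59851525 0.05047745] [0.05078688 0.10867629 0.0520781  0.10894498]
-0.1464625559889518 -0.1346069430632294
-0.13857326986496724 -0.13346253690678095
[array([0.6733, 0.0608, 0.125 ]), array([0.6681, 0.0223, 0.125 ])]
[array([0.4754, 0.0697, 0.1   ]), array([0.4649, 0.033 , 0.1   ])]
```

View pics/w2c.png

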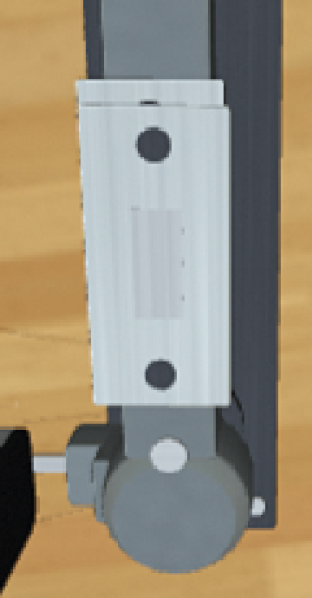

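```bash
python3 -m handwheel '[{"dx":0.022,"dy":0.04,"dz":-0.03,"twist":0,"claw":-1},{"dx":0.021,"dy":0.0385,"dz":-0.06,"twist":-0.003,"claw":-1},{"dx":0,"dy":0,"dz":-0.08,"twist":0,"claw":-1},{"dx":0,"dy":0,"dz":-0.07,"twist":0,"claw":-1},{"dx":0,"dy":0,"dz":-0.03,"twist":0,"claw":-1},{"dx":0,"dy":0,"dz":-0.02,"twist":0,"claw":-1},{"dx":0,"dy":0,"dz":0,"twist":0,"claw":-1},{"dx":0,"dy":0,"dz":0,"twist":0,"claw":-1}]'
python3 w.py w3
```

```text
t: 4.25
tcp_pos: [0.5981, 0.0478, 0.1659]
tcp_rot: [0.998, -0.07, 0.001, -0.0]
force: [0.1, 0.1, -0.1]
grip_width: 1.002
4.25 [0.5981 0.0478 0.1659] [ 9.975e-01 -7.020e-02  1.200e-03 -1.000e-04] ty -1.7113 1.0021192905428222 [ 0.1  0.1 -0.1]
```

View pics/w3.png

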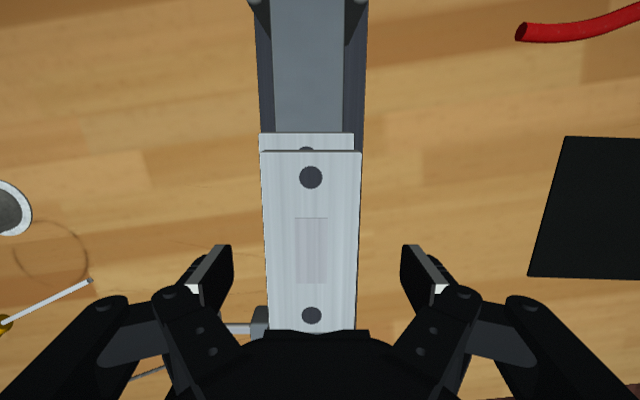

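```bash
python3 - <<'E'
from h import *
import pickle
st,s=pickle.load(open('last.pkl','rb'))
P=np.array([ray(s,p,.149,st)[:2] for p in [(311,177),(312,315),(260.5,152),(361,152),(265.5,250),(358,250)]])
print(P.round(4),(P[0]+P[1])/2,np.linalg.norm(P[2]-P[3]))
E
python3 -m handwheel '[{"dx":0,"dy":0.006,"dz":-0.014,"twist":0,"claw":-1},{"dx":0,"dy":0,"dz":-0.013,"twist":0,"claw":-1},{"dx":0,"dy":0,"dz":0,"twist":0,"claw":-1}]'
```

```text
[[0.6402 0.0449]
 [0.557  0.0566]
 [0.6564 0.0681]
 [0.6494 0.0183]
 [0.6029 0.0759]
 [0.5957 0.0251]] [0.59862622 0.05074524] 0.05036232912635508
t: 4.6
tcp_pos: [0.5972, 0.0504, 0.1525]
tcp_rot: [0.998, -0.07, -0.001, 0.0]
force: [-0.5, 0.7, -0.4]
grip_width: 1.003
```

```bash
python3 -m handwheel '[{"dx":0.002,"dy":0,"dz":0.006,"twist":0,"claw":-1},{"dx":0,"dy":0,"dz":0,"twist":0,"claw":-1}]'; python3 -m handwheel '[{"dx":0,"dy":0,"dz":0,"twist":0,"claw":-0.1},{"dx":0,"dy":0,"dz":0,"twist":0,"claw":-0.1},{"dx":0,"dy":0,"dz":0,"twist":0,"claw":-0.1}]'; python3 w.py w4
```

```text
t: 4.8
tcp_pos: [0.5987, 0.0503, 0.1565]
tcp_rot: [0.998, -0.07, 0.0, -0.0]
force: [1.1, -0.4, 0.4]
grip_width: 0.997
t: 5.1
tcp_pos: [0.5986, 0.0503, 0.1568]
tcp_rot: [0.998, -0.07, 0.001, -0.0]
force: [0.1, 0.7, -1.4]
grip_width: 0.58
5.1 [0.5986 0.0503 0.1568] [ 9.975e-01 -7.000e-02  7.000e-04 -1.000e-04] ty -1.711 0.5801939835801083 [ 0.1  0.7 -1.4]
```

View pics/w4.png

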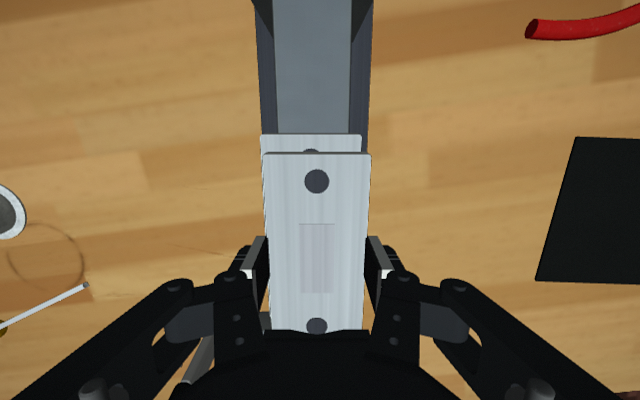

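```bash
python3 -m handwheel '[{"dx":0,"dy":0,"dz":0,"twist":0,"claw":1},{"dx":0,"dy":0,"dz":0,"twist":0,"claw":1},{"dx":0,"dy":0,"dz":0,"twist":0,"claw":1},{"dx":0,"dy":0,"dz":0.01,"twist":0,"claw":1},{"dx":0,"dy":0,"dz":0.02,"twist":0,"claw":1},{"dx":0,"dy":0,"dz":0.03,"twist":0,"claw":1},{"dx":0,"dy":0,"dz":0.03,"twist":0,"claw":1},{"dx":0,"dy":0,"dz":0.02,"twist":0,"claw":1},{"dx":0,"dy":0,"dz":0,"twist":0,"claw":1}]'; python3 w.py w5
```

```text
t: 6.05
tcp_pos: [0.5991, 0.0503, 0.2024]
tcp_rot: [0.998, -0.07, 0.002, -0.0]
force: [-0.2, -0.2, -1.7]
grip_width: 0.579
6.05 [0.5991 0.0503 0.2024] [ 9.975e-01 -7.000e-02  1.800e-03 -2.000e-04] ty -1.711 0.5794464799563829 [-0.2 -0.2 -1.7]
```

View pics/w5.png

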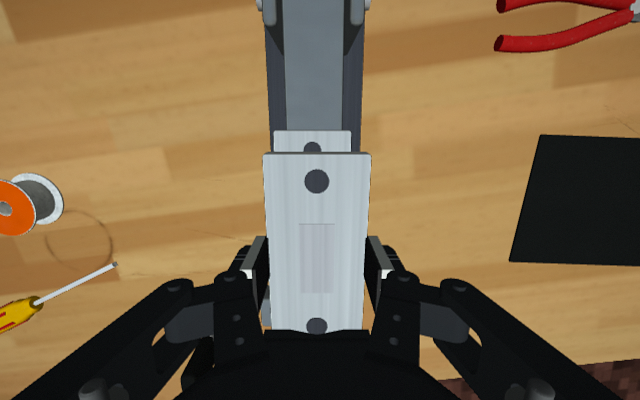

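```bash
python3 -m handwheel '[{"dx":-0.007,"dy":-0.03,"dz":0.01,"twist":-0.005,"claw":1},{"dx":-0.014,"dy":-0.06,"dz":0,"twist":-0.005,"claw":1},{"dx":-0.0204,"dy":-0.09,"dz":0,"twist":-0.005,"claw":1},{"dx":-0.0204,"dy":-0.09,"dz":0,"twist":-0.005,"claw":1},{"dx":-0.0204,"dy":-0.09,"dz":0,"twist":-0.005,"claw":1},{"dx":-0.0204,"dy":-0.09,"dz":0,"twist":-0.005,"claw":1},{"dx":-0.0204,"dy":-0.09,"dz":0,"twist":-0.003,"claw":1},{"dx":-0.0204,"dy":-0.09,"dz":0,"twist":0,"claw":1},{"dx":-0.0204,"dy":-0.09,"dz":0,"twist":0,"claw":1},{"dx":-0.0204,"dy":-0.09,"dz":0,"twist":0,"claw":1},{"dx":-0.0204,"dy":-0.09,"dz":0,"twist":0,"claw":1},{"dx":-0.018,"dy":-0.08,"dz":0,"twist":0,"claw":1},{"dx":-0.009,"dy":-0.04,"dz":0,"twist":0,"claw":1},{"dx":-0.0034,"dy":-0.018,"dz":0,"twist":0,"claw":1},{"dx":0,"dy":0,"dz":-0.05,"twist":0,"claw":1},{"dx":0,"dy":0,"dz":-0.08,"twist":0,"claw":1},{"dx":0,"dy":0,"dz":-0.09,"twist":0,"claw":1},{"dx":0,"dy":0,"dz":-0.08,"twist":0,"claw":1},{"dx":0,"dy":0,"dz":-0.05,"twist":0,"claw":1},{"dx":0,"dy":0,"dz":0,"twist":0,"claw":1}]'; python3 w.py w6; python3 -c "
from h import *; snap('top','top1')"
```

```text
t: 8.1
tcp_pos: [0.5028, -0.3622, 0.0593]
tcp_rot: [0.996, -0.094, -0.003, -0.002]
force: [0.1, 0.6, -2.5]
grip_width: 0.585
8.1 [ 0.5028 -0.3622  0.0593] [ 0.9956 -0.0941 -0.0033 -0.0025] ty -1.7593 0.5847558689191604 [ 0.1  0.6 -2.5]
```

View pics/w6.png

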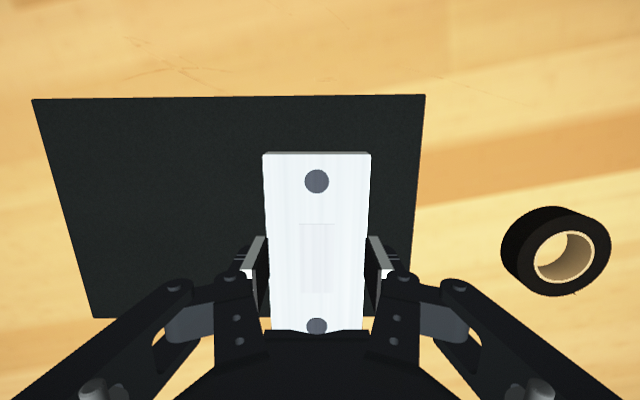

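View pics/top1.png

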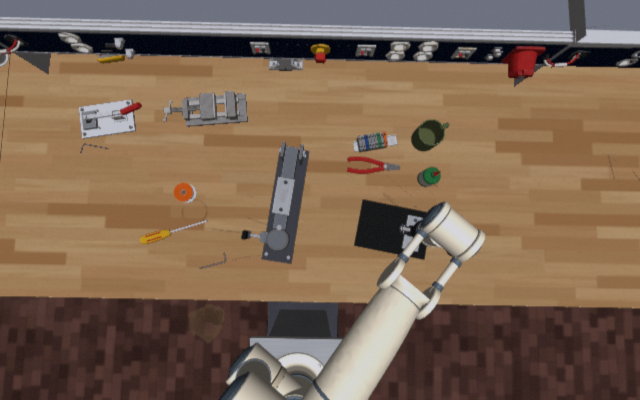

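```bash
python3 - <<'E'
from h import *
import pickle
st,s=pickle.load(open('last.pkl','rb'))
P=np.array([ray(s,p,.004,st)[:2] for p in [(32,100),(425,95),(93,318)]])
c=(P[1]+P[2])/2; v=P[0]-P[1];yaw=np.arctan2(-v[0],v[1]);v=v/np.linalg.norm(v)
x=P[0]-P[2];print(P.round(4),c,yaw,np.linalg.norm(x),np.linalg.norm(P[0]-P[1]))
print((st['tcp_pos'][:2]-c)@v)
E
python3 -m handwheel '[{"dx":0,"dy":0,"dz":-0.03,"twist":0,"claw":1},{"dx":0,"dy":0,"dz":-0.03,"twist":0,"claw":1},{"dx":0,"dy":0,"dz":-0.012,"twist":0,"claw":1},{"dx":0,"dy":0,"dz":-0.006,"twist":0,"claw":1},{"dx":0,"dy":0,"dz":0,"twist":0,"claw":1},{"dx":0,"dy":0,"dz":0,"twist":0,"claw":1}]'
```

```text
[[ 0.6146 -0.2079]
 [ 0.5729 -0.4412]
 [ 0.4592 -0.1792]] [ 0.51603104 -0.31019695] -0.17689048591510373 0.1579991837433241 0.23705018470471995
-0.053558623146532036
t: 8.8
tcp_pos: [0.5045, -0.3651, 0.033]
tcp_rot: [0.996, -0.095, 0.0, 0.0]
force: [-1.1, -0.0, -1.7]
grip_width: 0.584
```

Not in contact yet (target ≈ 0.024).

```bash
python3 -m handwheel '[{"dx":0,"dy":0,"dz":-0.01,"twist":0,"claw":1},{"dx":0,"dy":0,"dz":-0.007,"twist":0,"claw":1},{"dx":0,"dy":0,"dz":-0.003,"twist":0,"claw":1},{"dx":0,"dy":0,"dz":0,"twist":0,"claw":1},{"dx":0,"dy":0,"dz":0,"twist":0,"claw":1}]'
```

```text
t: 9.3
tcp_pos: [0.5044, -0.3649, 0.0247]
tcp_rot: [0.996, -0.095, 0.0, -0.0]
force: [0.0, -1.0, -2.1]
grip_width: 0.588
```

```bash
python3 -m handwheel '[{"dx":0,"dy":0,"dz":-0.002,"twist":0,"claw":1},{"dx":0,"dy":0,"dz":0,"twist":0,"claw":1}]'; python3 -m handwheel '[{"dx":0,"dy":0,"dz":0,"twist":0,"claw":0.0},{"dx":0,"dy":0,"dz":0,"twist":0,"claw":-0.2},{"dx":0,"dy":0,"dz":0,"twist":0,"claw":-0.35},{"dx":0,"dy":0,"dz":0,"twist":0,"claw":-0.6},{"dx":0,"dy":0,"dz":0,"twist":0,"claw":-1},{"dx":0,"dy":0,"dz":0,"twist":0,"claw":-1},{"dx":0,"dy":0,"dz":0,"twist":0,"claw":-1}]'; python3 w.py w7
```

```text
t: 9.5
tcp_pos: [0.5044, -0.3649, 0.0239]
tcp_rot: [0.996, -0.095, -0.0, -0.0]
force: [-0.8, -0.7, -1.7]
grip_width: 0.583
t: 10.2
tcp_pos: [0.5044, -0.365, 0.024]
tcp_rot: [0.996, -0.095, 0.0, 0.0]
force: [-0.2, -0.1, 1.1]
grip_width: 0.997
10.2 [ 0.5044 -0.365   0.024 ] [ 9.955e-01 -9.470e-02  1.000e-04  1.000e-04] ty -1.7605 0.9970202471524162 [-0.2 -0.1  1.1]
```

View pics/w7.png

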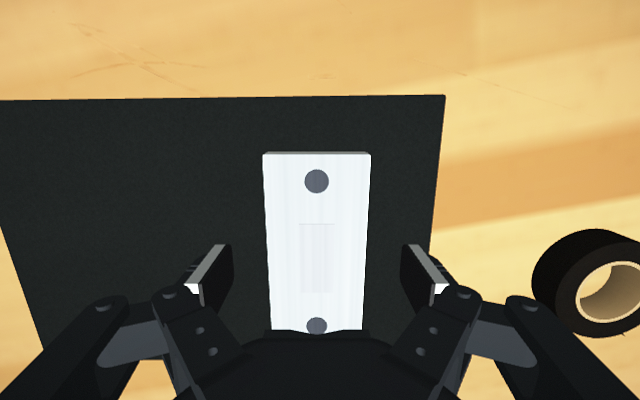

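```bash
python3 -m handwheel '[{"dx":0,"dy":0,"dz":0.04,"twist":0,"claw":-1},{"dx":0,"dy":0,"dz":0.08,"twist":0,"claw":-1},{"dx":0,"dy":0,"dz":0.1,"twist":0,"claw":-1},{"dx":0,"dy":0,"dz":0.1,"twist":0,"claw":-1},{"dx":0.007,"dy":0.03,"dz":0.09,"twist":0.005,"claw":-1},{"dx":0.014,"dy":0.06,"dz":0.06,"twist":0.005,"claw":-1},{"dx":0.0204,"dy":0.09,"dz":0.05,"twist":0.005,"claw":-1},{"dx":0.0204,"dy":0.09,"dz":0.02,"twist":0.005,"claw":-1},{"dx":0.0204,"dy":0.09,"dz":0,"twist":0.005,"claw":-1},{"dx":0.0204,"dy":0.09,"dz":0,"twist":0.005,"claw":-1},{"dx":0.0204,"dy":0.09,"dz":0,"twist":0.003,"claw":-1},{"dx":0.0204,"dy":0.09,"dz":0,"twist":0,"claw":-1},{"dx":0.0204,"dy":0.09,"dz":0,"twist":0,"claw":-1},{"dx":0.0204,"dy":0.09,"dz":0,"twist":0,"claw":-1},{"dx":0.0204,"dy":0.09,"dz":0,"twist":0,"claw":-1},{"dx":0.018,"dy":0.08,"dz":0,"twist":0,"claw":-1},{"dx":0.009,"dy":0.04,"dz":0,"twist":0,"claw":-1},{"dx":0.0034,"dy":0.018,"dz":0,"twist":0,"claw":-1},{"dx":0,"dy":0,"dz":0,"twist":0,"claw":-1},{"dx":0,"dy":0,"dz":0,"twist":0,"claw":-1}]'; python3 w.py w8
```

```text
t: 12.25
tcp_pos: [0.5983, 0.0491, 0.2401]
tcp_rot: [0.998, -0.071, 0.0, 0.0]
force: [-0.3, 0.8, 0.1]
grip_width: 0.999
12.25 [0.5983 0.0491 0.2401] [ 9.975e-01 -7.060e-02  1.000e-04  3.000e-04] ty -1.7121 0.9989407064424823 [-0.3  0.8  0.1]
```

View pics/w8.png

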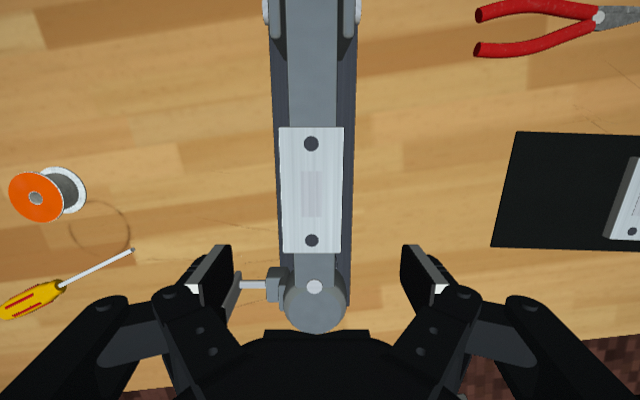

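```bash
python3 - <<'E'
from h import *
import pickle
st,s=pickle.load(open('last.pkl','rb'))
P=np.array([ray(s,p,.137,st)[:2] for p in [(311,143.5),(312,240),(279,128),(343.5,128),(341,254),(282,252)]])
print(P.round(4),(P[0]+P[1])/2,P[2:].mean(0),np.arctan2(*(P[0]-P[1])[::-1]))
d=P[3]-P[4];e=P[2]-P[5];print(np.arctan2(d[1],d[0]),np.arctan2(e[1],e[0]))
print('beam',[ray(s,p,.125,st).round(4) for p in [(287.5,60),(336,60),(287.5,110),(338,110)]])
print('coupler',[ray(s,p,.12,st).round(4) for p in [(315,302),(282,300),(347,300)]])
a=s['pixels'][110:350,200:440]; cv2.imwrite('pics/w8c.png',cv2.resize(a,None,fx=2.5,fy=2.5,interpolation=3))
E
```

```text
[[0.649  0.0464]
 [0.5659 0.0578]
 [0.6644 0.0695]
 [0.6573 0.0194]
 [0.5487 0.0341]
 [0.5581 0.086 ]] [0.60744011 0.05211191] [0.60713498 0.0522596 ] -0.13627185279225348
-0.13487920111383964 -0.15368133904331743
beam [array([0.7137, 0.0555, 0.125 ]), array([0.7084, 0.0182, 0.125 ]), array([0.6771, 0.0618, 0.125 ]), array([0.6713, 0.0211, 0.125 ])]
coupler [array([0.4898, 0.0661, 0.12  ]), array([0.4969, 0.0988, 0.12  ]), array([0.4876, 0.0337, 0.12  ])]
```

View pics/w8c.png

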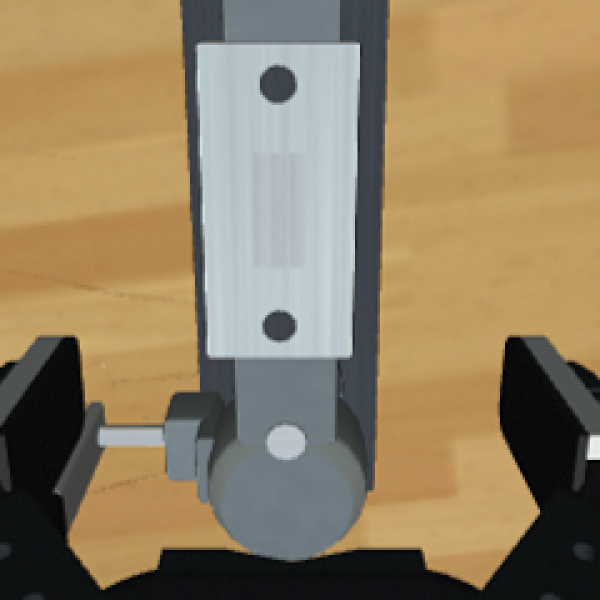

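```bash
python3 -m handwheel '[{"dx":0.012,"dy":0.004,"dz":-0.03,"twist":0.002,"claw":-1},{"dx":0.0105,"dy":0.0037,"dz":-0.06,"twist":0,"claw":-1},{"dx":0,"dy":0,"dz":-0.06,"twist":0,"claw":-1},{"dx":0,"dy":0,"dz":-0.05,"twist":0,"claw":-1},{"dx":0,"dy":0,"dz":-0.03,"twist":0,"claw":-1},{"dx":0,"dy":0,"dz":-0.01,"twist":0,"claw":-1},{"dx":0,"dy":0,"dz":0,"twist":0,"claw":-1},{"dx":0,"dy":0,"dz":0,"twist":0,"claw":-1},{"dx":0,"dy":0,"dz":0,"twist":0,"claw":-1}]'; python3 w.py w9
```

```text
t: 13.2
tcp_pos: [0.608, 0.0533, 0.1454]
tcp_rot: [0.998, -0.069, 0.001, -0.0]
force: [-0.5, -0.4, -0.2]
grip_width: 0.999
13.2 [0.608  0.0533 0.1454] [ 9.976e-01 -6.860e-02  1.200e-03 -1.000e-04] ty -1.7081 0.999350907484948 [-0.5 -0.4 -0.2]
```

View pics/w9.png

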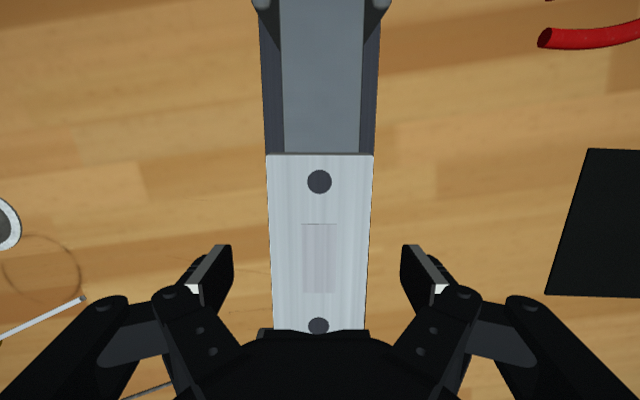

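```bash
python3 -m handwheel '[{"dx":-0.001,"dy":-0.003,"dz":-0.002,"twist":0,"claw":-0.2},{"dx":0,"dy":0,"dz":0,"twist":0,"claw":-0.1},{"dx":0,"dy":0,"dz":0,"twist":0,"claw":0.2},{"dx":0,"dy":0,"dz":0,"twist":0,"claw":1},{"dx":0,"dy":0,"dz":0,"twist":0,"claw":1},{"dx":0,"dy":0,"dz":0,"twist":0,"claw":1},{"dx":0,"dy":0,"dz":0.01,"twist":0,"claw":1},{"dx":0,"dy":0,"dz":0.02,"twist":0,"claw":1},{"dx":0,"dy":0,"dz":0.03,"twist":0,"claw":1},{"dx":0,"dy":0,"dz":0.03,"twist":0,"claw":1},{"dx":0,"dy":0,"dz":0.03,"twist":0,"claw":1},{"dx":0,"dy":0,"dz":0.01,"twist":0,"claw":1},{"dx":0,"dy":0,"dz":0,"twist":0,"claw":1}]'; python3 w.py w10
```

```text
t: 14.55
tcp_pos: [0.6075, 0.0522, 0.1966]
tcp_rot: [0.998, -0.069, 0.001, -0.0]
force: [-0.8, 0.2, -1.6]
grip_width: 0.584
14.55 [0.6075 0.0522 0.1966] [ 9.976e-01 -6.860e-02  1.200e-03 -1.000e-04] ty -1.708 0.5844249204923634 [-0.8  0.2 -1.6]
```

View pics/w10.png

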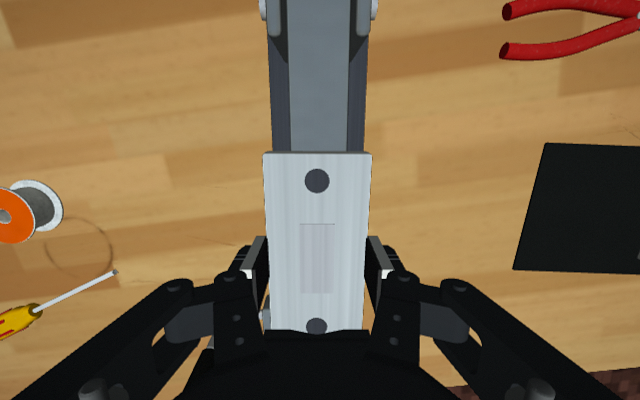

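```bash
python3 -m handwheel '[{"dx":-0.008,"dy":-0.03,"dz":0,"twist":-0.005,"claw":1},{"dx":-0.016,"dy":-0.06,"dz":0,"twist":-0.005,"claw":1},{"dx":-0.0239,"dy":-0.09,"dz":0,"twist":-0.005,"claw":1},{"dx":-0.0239,"dy":-0.09,"dz":0,"twist":-0.005,"claw":1},{"dx":-0.0239,"dy":-0.09,"dz":0,"twist":-0.005,"claw":1},{"dx":-0.0239,"dy":-0.09,"dz":0,"twist":-0.005,"claw":1},{"dx":-0.0239,"dy":-0.09,"dz":0,"twist":0,"claw":1},{"dx":-0.0239,"dy":-0.09,"dz":0,"twist":0,"claw":1},{"dx":-0.0213,"dy":-0.08,"dz":0,"twist":0,"claw":1},{"dx":-0.0106,"dy":-0.04,"dz":0,"twist":0,"claw":1},{"dx":-0.0057,"dy":-0.0215,"dz":0,"twist":0,"claw":1},{"dx":0,"dy":0,"dz":-0.05,"twist":0,"claw":1},{"dx":0,"dy":0,"dz":-0.08,"twist":0,"claw":1},{"dx":0,"dy":0,"dz":-0.09,"twist":0,"claw":1},{"dx":0,"dy":0,"dz":-0.08,"twist":0,"claw":1},{"dx":0,"dy":0,"dz":-0.05,"twist":0,"claw":1},{"dx":0,"dy":0,"dz":-0.02,"twist":0,"claw":1},{"dx":0,"dy":0,"dz":0,"twist":0,"claw":1},{"dx":0,"dy":0,"dz":0,"twist":0,"claw":1}]'; python3 w.py w11
```

```text
t: 16.5
tcp_pos: [0.5258, -0.2564, 0.0485]
tcp_rot: [0.996, -0.091, 0.001, 0.0]
force: [-0.9, 0.5, -1.0]
grip_width: 0.587
16.5 [ 0.5258 -0.2564  0.0485] [ 9.959e-01 -9.070e-02  9.000e-04  3.000e-04] ty -1.7524 0.5867674277238195 [-0.9  0.5 -1. ]
```

View pics/w11.png

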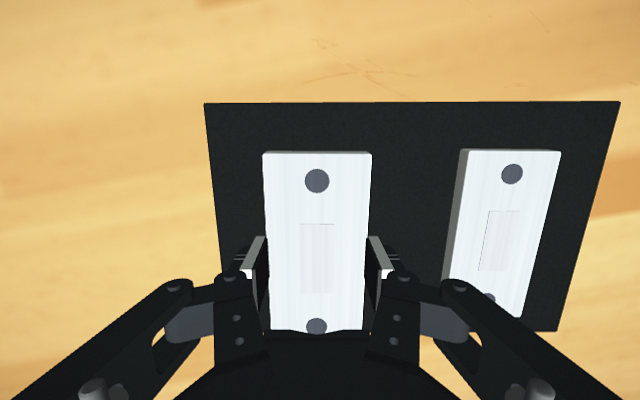

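```bash
python3 -m handwheel '[{"dx":0,"dy":0,"dz":-0.02,"twist":0,"claw":1},{"dx":0,"dy":0,"dz":-0.02,"twist":0,"claw":1},{"dx":0,"dy":0,"dz":-0.01,"twist":0,"claw":1},{"dx":0,"dy":0,"dz":-0.005,"twist":0,"claw":1},{"dx":0,"dy":0,"dz":-0.004,"twist":0,"claw":1},{"dx":0,"dy":0,"dz":0,"twist":0,"claw":1},{"dx":0,"dy":0,"dz":0,"twist":0,"claw":1},{"dx":0,"dy":0,"dz":0,"twist":0,"claw":1}]'
```

```text
t: 17.35
tcp_pos: [0.5251, -0.2565, 0.0238]
tcp_rot: [0.996, -0.091, 0.0, 0.0]
force: [-0.3, -0.7, -2.2]
grip_width: 0.582
```

```bash
python3 -m handwheel '[{"dx":0,"dy":0,"dz":-0.001,"twist":0,"claw":1},{"dx":0,"dy":0,"dz":0,"twist":0,"claw":0.0},{"dx":0,"dy":0,"dz":0,"twist":0,"claw":-0.2},{"dx":0,"dy":0,"dz":0,"twist":0,"claw":-0.35},{"dx":0,"dy":0,"dz":0,"twist":0,"claw":-0.6},{"dx":0,"dy":0,"dz":0,"twist":0,"claw":-1},{"dx":0,"dy":0,"dz":0,"twist":0,"claw":-1},{"dx":0,"dy":0,"dz":0,"twist":0,"claw":-1},{"dx":0,"dy":0,"dz":0.04,"twist":0,"claw":-1},{"dx":0,"dy":0,"dz":0.08,"twist":0,"claw":-1},{"dx":0,"dy":0,"dz":0.1,"twist":0,"claw":-1},{"dx":0,"dy":0,"dz":0.1,"twist":0,"claw":-1},{"dx":0,"dy":0,"dz":0.1,"twist":0,"claw":-1},{"dx":0,"dy":0,"dz":0.1,"twist":0,"claw":-1},{"dx":0,"dy":0,"dz":0.05,"twist":0,"claw":-1},{"dx":0,"dy":0,"dz":0.03,"twist":0,"claw":-1}]'; python3 w.py w12
```

```text
t: 18.95
tcp_pos: [0.5253, -0.2566, 0.2675]
tcp_rot: [0.996, -0.091, 0.002, 0.001]
force: [0.4, -0.1, -0.5]
grip_width: 0.999
18.95 [ 0.5253 -0.2566  0.2675] [ 0.9958 -0.091   0.0025  0.0011] ty -1.753 0.9986996160597573 [ 0.4 -0.1 -0.5]
```

View pics/w12.png

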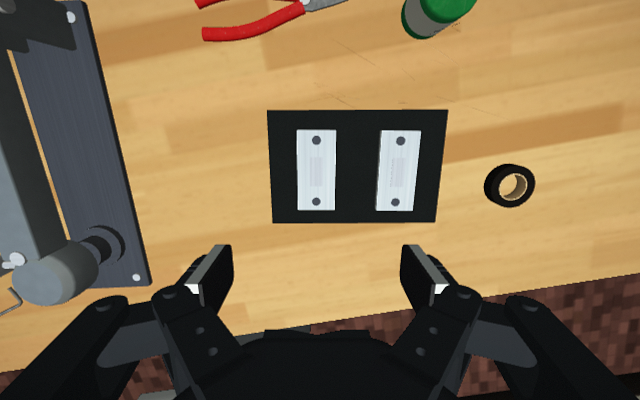

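```bash
python3 -m handwheel '[{"dx":-0.006,"dy":0.03,"dz":0.01,"twist":0.005,"claw":-1},{"dx":-0.012,"dy":0.06,"dz":0.01,"twist":0.005,"claw":-1},{"dx":-0.018,"dy":0.09,"dz":0.01,"twist":0.005,"claw":-1},{"dx":-0.018,"dy":0.09,"dz":0.01,"twist":0.005,"claw":-1},{"dx":-0.018,"dy":0.09,"dz":0.01,"twist":0.005,"claw":-1},{"dx":-0.018,"dy":0.09,"dz":0,"twist":0.005,"claw":-1},{"dx":-0.018,"dy":0.09,"dz":0,"twist":0,"claw":-1},{"dx":-0.018,"dy":0.09,"dz":0,"twist":0,"claw":-1},{"dx":-0.018,"dy":0.09,"dz":0,"twist":0,"claw":-1},{"dx":-0.018,"dy":0.09,"dz":0,"twist":0,"claw":-1},{"dx":-0.018,"dy":0.09,"dz":0,"twist":0,"claw":-1},{"dx":-0.018,"dy":0.07,"dz":0,"twist":0,"claw":-1},{"dx":-0.01,"dy":0.04,"dz":0,"twist":0,"claw":-1},{"dx":-0.0045,"dy":0.019,"dz":0,"twist":0,"claw":-1},{"dx":0,"dy":0,"dz":0,"twist":0,"claw":-1},{"dx":0,"dy":0,"dz":0,"twist":0,"claw":-1}]'; python3 w.py w13
```

```text
t: 20.6
tcp_pos: [0.4398, 0.1547, 0.2823]
tcp_rot: [0.998, -0.069, -0.001, 0.0]
force: [-0.6, -1.1, 0.3]
grip_width: 1.001
20.6 [0.4398 0.1547 0.2823] [ 9.976e-01 -6.860e-02 -6.000e-04  4.000e-04] ty -1.7081 1.000788545624277 [-0.6 -1.1  0.3]
```

View pics/w13.png

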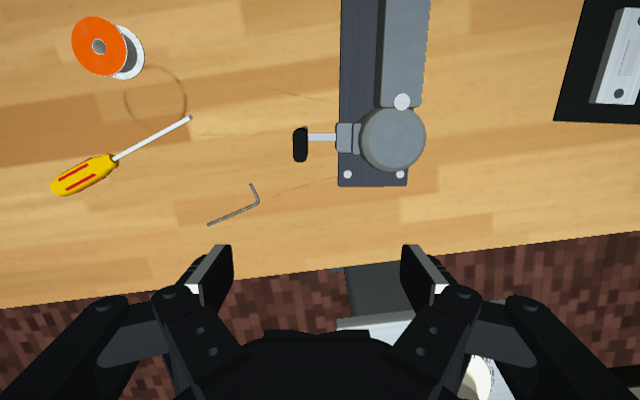

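```bash
python3 - <<'E'
from h import *
import pickle
st,s=pickle.load(open('last.pkl','rb'))
a=s['pixels'][100:200,260:440]; cv2.imwrite('pics/w13c.png',cv2.resize(a,None,fx=4.4,fy=4.4,interpolation=3))
print(models.search_frame('latch_grip',s)[:2])
for p in [(293,127),(307,127),(300,144),(293,161),(307,161)]: print(p,ray(s,p,.165,st).round(4))
print(ray(s,(402,102),.125,st))
E
```

```text
[{'at': [304.9, 141.9], 'conf': 0.6}]
(293, 127) [0.5045 0.1656 0.165 ]
(307, 127) [0.5029 0.154  0.165 ]
(300, 144) [0.4899 0.162  0.165 ]
(293, 161) [0.4764 0.1701 0.165 ]
(307, 161) [0.4747 0.1582 0.165 ]
[0.51175503 0.06297187 0.125     ]
```

View pics/w13c.png

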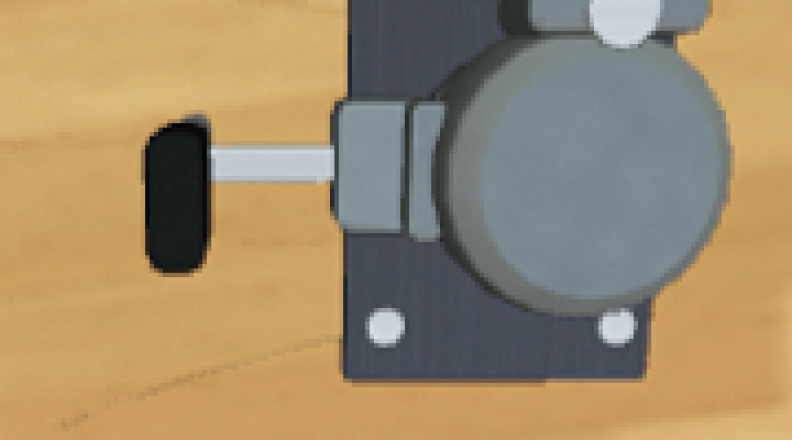

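```bash
python3 -m handwheel '[{"dx":0.03,"dy":0.005,"dz":0,"twist":0,"claw":0.1},{"dx":0.05,"dy":0.008,"dz":0,"twist":0,"claw":0.1},{"dx":0.032,"dy":0.005,"dz":-0.04,"twist":0,"claw":0.1},{"dx":0.01,"dy":0.001,"dz":-0.06,"twist":0,"claw":0.1},{"dx":0,"dy":0,"dz":-0.05,"twist":0,"claw":0.1},{"dx":0,"dy":0,"dz":-0.03,"twist":0,"claw":0.1},{"dx":0,"dy":0,"dz":0,"twist":0,"claw":0.1},{"dx":0,"dy":0,"dz":0,"twist":0,"claw":0.1}]'; python3 w.py w14
```

```text
t: 21.5
tcp_pos: [0.4889, 0.1624, 0.2118]
tcp_rot: [0.998, -0.069, 0.0, -0.0]
force: [0.1, -0.5, 0.2]
grip_width: 0.45
21.5 [0.4889 0.1624 0.2118] [ 9.976e-01 -6.890e-02  3.000e-04 -1.000e-04] ty -1.7086 0.45032577911745925 [ 0.1 -0.5  0.2]
```

View pics/w14.png

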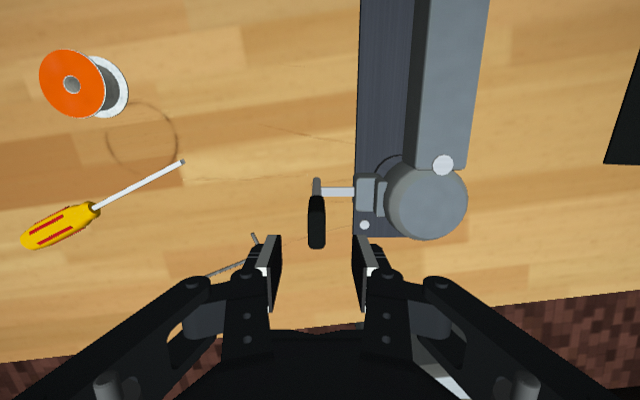

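```bash
python3 - <<'E'
from h import *
import pickle
st,s=pickle.load(open('last.pkl','rb'))
for p in [(308,248),(325,248),(316.5,248.5),(316.5,215)]: print(p,ray(s,p,.165,st).round(4))
a=s['pixels'][160:270,280:390]; cv2.imwrite('pics/w14c.png',cv2.resize(a,None,fx=5,fy=5,interpolation=3))
E
```

```text
(308, 248) [0.477  0.1701 0.165 ]
(325, 248) [0.4754 0.1588 0.165 ]
(316.5, 248.5) [0.4758 0.1645 0.165 ]
(316.5, 215) [0.4994 0.1612 0.165 ]
```

View pics/w14c.png

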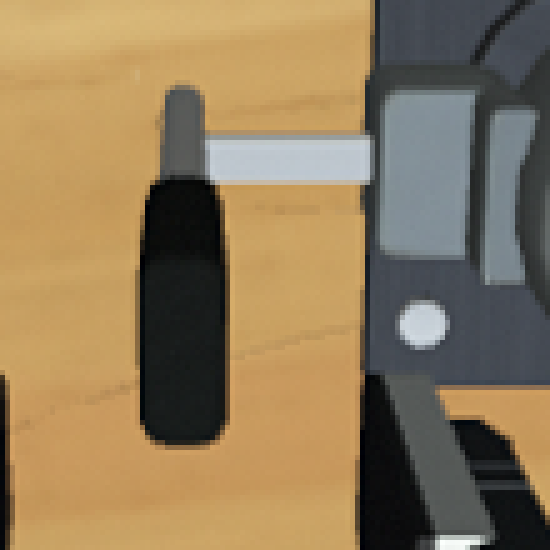

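```bash
python3 -m handwheel '[{"dx":0.002,"dy":0,"dz":-0.03,"twist":0,"claw":0.1},{"dx":0,"dy":0,"dz":-0.05,"twist":0,"claw":0.1},{"dx":0,"dy":0,"dz":-0.04,"twist":0,"claw":0.1},{"dx":0,"dy":0,"dz":-0.025,"twist":0,"claw":0.1},{"dx":0,"dy":0,"dz":-0.013,"twist":0,"claw":0.1},{"dx":0,"dy":0,"dz":0,"twist":0,"claw":0.1},{"dx":0,"dy":0,"dz":0,"twist":0,"claw":0.1}]';  python3 -m handwheel '[{"dx":0,"dy":0,"dz":0,"twist":0,"claw":0.5},{"dx":0,"dy":0,"dz":0,"twist":0,"claw":1},{"dx":0,"dy":0,"dz":0,"twist":0,"claw":1},{"dx":0,"dy":0,"dz":0,"twist":0,"claw":1},{"dx":0,"dy":0,"dz":0,"twist":0,"claw":1}]';python3 w.py w15
```

```text
t: 22.25
tcp_pos: [0.4898, 0.1629, 0.1485]
tcp_rot: [0.998, -0.069, 0.0, -0.0]
force: [-0.2, 0.0, -0.2]
grip_width: 0.449
t: 22.75
tcp_pos: [0.4899, 0.1626, 0.1488]
tcp_rot: [0.998, -0.069, 0.001, 0.0]
force: [-0.8, -2.0, 4.9]
grip_width: 0.131
22.75 [0.4899 0.1626 0.1488] [ 9.976e-01 -6.860e-02  7.000e-04  1.000e-04] ty -1.7081 0.13126776158306472 [-0.8 -2.   4.9]
```

View pics/w15.png

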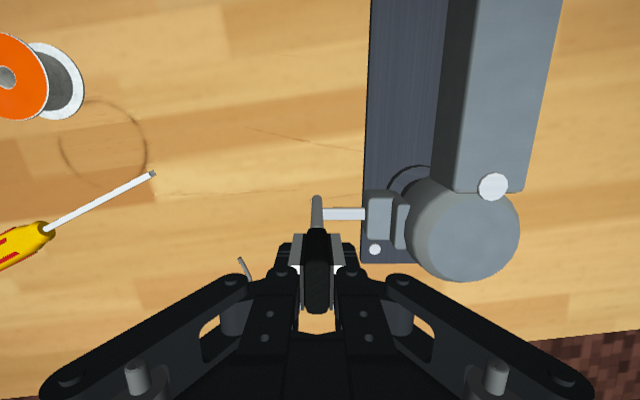

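```bash
python3 -m handwheel '[{"dx":0.001,"dy":0.01,"dz":0,"twist":0,"claw":1},{"dx":0.0015,"dy":0.01,"dz":0,"twist":0,"claw":1},{"dx":0.0015,"dy":0.01,"dz":0,"twist":0,"claw":1},{"dx":0.0014,"dy":0.01,"dz":0,"twist":0,"claw":1},{"dx":0,"dy":0,"dz":0,"twist":0,"claw":1},{"dx":0,"dy":0,"dz":0,"twist":0,"claw":1},{"dx":0,"dy":0,"dz":0,"twist":0,"claw":1}]';python3 -m handwheel '[{"dx":0.0005,"dy":0.004,"dz":0,"twist":0,"claw":1},{"dx":0,"dy":0,"dz":0,"twist":0,"claw":1},{"dx":0,"dy":0,"dz":0,"twist":0,"claw":1}]'
```

```text
t: 23.5
tcp_pos: [0.4919, 0.1774, 0.1486]
tcp_rot: [0.998, -0.069, 0.0, 0.001]
force: [-1.8, -8.0, 5.6]
grip_width: 0.131
t: 23.8
tcp_pos: [0.4921, 0.1788, 0.1486]
tcp_rot: [0.998, -0.069, 0.0, 0.001]
force: [-2.0, -8.1, 6.5]
grip_width: 0.127
```

```bash
python3 -m handwheel '[{"dx":0.0005,"dy":0.005,"dz":0,"twist":0,"claw":1},{"dx":0,"dy":0,"dz":0,"twist":0,"claw":1},{"dx":0,"dy":0,"dz":0,"twist":0,"claw":1}]';python3 w.py w16
```

```text
t: 24.1
tcp_pos: [0.4924, 0.1806, 0.1486]
tcp_rot: [0.998, -0.069, 0.0, 0.002]
force: [-2.0, -8.4, 5.7]
grip_width: 0.13
24.1 [0.4924 0.1806 0.1486] [ 9.976e-01 -6.920e-02  4.000e-04  1.600e-03] ty -1.7094 0.13007420060977412 [-2.  -8.4  5.7]
```

View pics/w16.png

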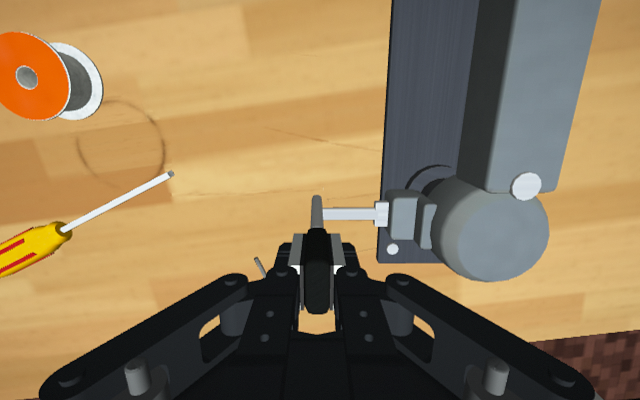

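```bash
python3 -m handwheel '[{"dx":0,"dy":0.002,"dz":0,"twist":0,"claw":1},{"dx":0,"dy":0,"dz":0,"twist":0,"claw":1},{"dx":0.0025,"dy":-0.0003,"dz":0.0125,"twist":0,"claw":1},{"dx":0.0029,"dy":-0.0004,"dz":0.0125,"twist":0,"claw":1},{"dx":0.003,"dy":-0.0004,"dz":0.0125,"twist":0,"claw":1},{"dx":0.0032,"dy":-0.0004,"dz":0.0124,"twist":0,"claw":1},{"dx":0,"dy":0,"dz":0,"twist":0,"claw":1},{"dx":0,"dy":0,"dz":0,"twist":0,"claw":1}]';python3 w.py w17; python3 -c "
from h import *; s=snap('scene','sc17'); cv2.imwrite('pics/sc17c.png',cv2.resize(s['pixels'][100:320,200:440],None,fx=2.5,fy=2.5))"
```

```text
t: 24.95
tcp_pos: [0.4959, 0.18, 0.1651]
tcp_rot: [0.998, -0.07, -0.002, 0.003]
force: [-0.0, -11.1, -5.0]
grip_width: 0.135
24.95 [0.4959 0.18   0.1651] [ 0.9976 -0.0696 -0.0024  0.0029] ty -1.7101 0.13458132836586917 [ -0.  -11.1  -5. ]
```

View pics/w17.png

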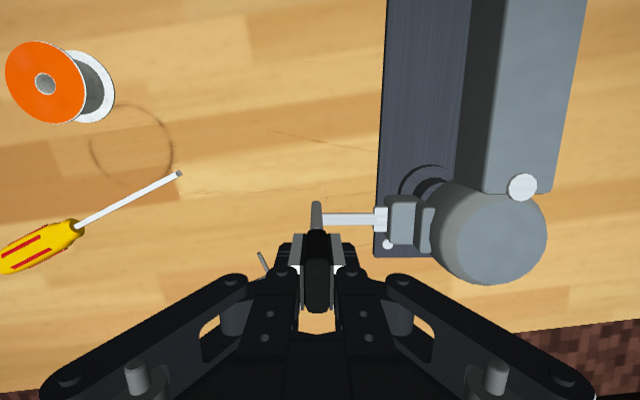

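View pics/sc17c.png

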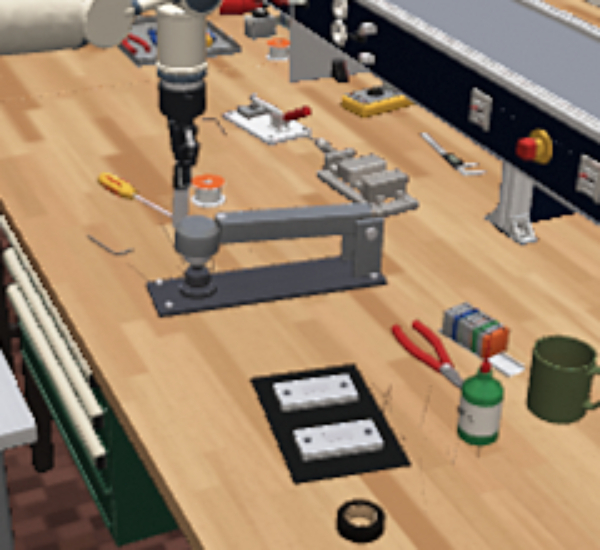

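```bash
python3 -m handwheel '[{"dx":0.0033,"dy":-0.0004,"dz":0.0124,"twist":0,"claw":1},{"dx":0.0069,"dy":-0.0009,"dz":0.0248,"twist":0,"claw":1},{"dx":0.0076,"dy":-0.001,"dz":0.0246,"twist":0,"claw":1},{"dx":0.0084,"dy":-0.0011,"dz":0.0244,"twist":0,"claw":1},{"dx":0.0094,"dy":-0.0012,"dz":0.0242,"twist":0,"claw":1},{"dx":0.0103,"dy":-0.0014,"dz":0.0239,"twist":0,"claw":1},{"dx":0.0055,"dy":-0.0007,"dz":0.0118,"twist":0,"claw":1},{"dx":0,"dy":0,"dz":0,"twist":0,"claw":1},{"dx":0,"dy":0,"dz":0,"twist":0,"claw":1},{"dx":0,"dy":0,"dz":0,"twist":0,"claw":1}]';python3 w.py w18; python3 -c "
from h import *; s=snap('scene','sc18'); cv2.imwrite('pics/sc18c.png',cv2.resize(s['pixels'][100:320,200:440],None,fx=2.5,fy=2.5)); snap('top','top18')"
```

```text
t: 26.05
tcp_pos: [0.517, 0.1771, 0.2232]
tcp_rot: [0.998, -0.07, -0.002, 0.003]
force: [1.9, -11.5, -7.5]
grip_width: 0.133
26.05 [0.517  0.1771 0.2232] [ 0.9975 -0.07   -0.0022  0.003 ] ty -1.7109 0.13275681787294322 [  1.9 -11.5  -7.5]
```

View pics/w18.png

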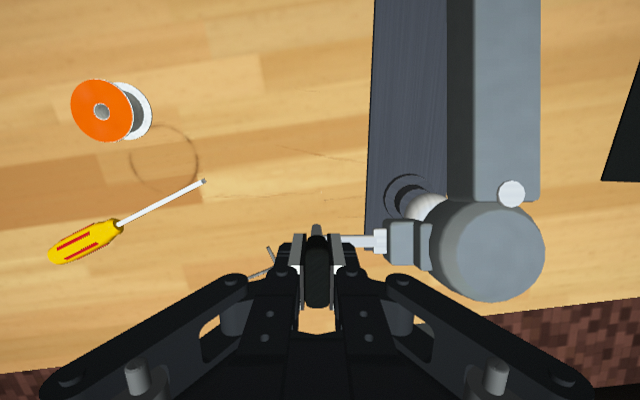

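View pics/sc18c.png

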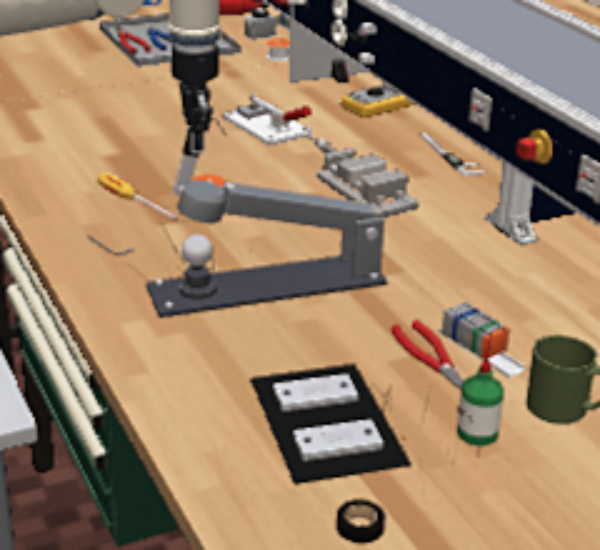

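```bash
python3 -m handwheel '[{"dx":0,"dy":0,"dz":0,"twist":0,"claw":1},{"dx":0,"dy":0,"dz":0,"twist":0,"claw":1},{"dx":0,"dy":0,"dz":0,"twist":0,"claw":1},{"dx":0,"dy":0,"dz":0,"twist":0,"claw":1},{"dx":0,"dy":0,"dz":0,"twist":0,"claw":1}]'; python3 - <<'E'
from h import *
t=viewer.snapshot('top')
old=cv2.imread('pics/top0.png')
for n,z in [('plate_upper_center',.016),('pliers_combi',.01),('hex_key',0),('oil_can',.08),('solder_spool',.03),('screwdriver_yellow',.01),('tape_1',.01)]:
    print(n,[(q['at'],round(q['conf'],2)) for q in models.search_frame(n,t)[:2]])
print(arm.close_job())
E
```

```text
t: 26.7
tcp_pos: [0.517, 0.1771, 0.2232]
tcp_rot: [0.998, -0.07, -0.002, 0.003]
force: [2.0, -12.1, -6.6]
grip_width: 0.133
plate_upper_center [([411.3, 232.1], 0.65)]
pliers_combi [([374.4, 167.5], 0.72)]
hex_key []
oil_can [([424.9, 176.9], 0.61)]
solder_spool [([185.5, 191.7], 0.87)]
screwdriver_yellow [([151.4, 236.5], 0.61)]
tape_1 [([454.2, 252.7], 0.55)]
the job is handed in; nothing more can be done
None
```

I finished the task and handed it in at about 27 s of the 72 s allowed; the hand-in reports no verdict.

- **Plates:** I moved the upper plate first, then the lower one. They lie flat and released on the mat, about 11 cm apart centre to centre.
- **Latch:** I drew it about 18 mm by its grip. The sideways force on the tool then rose from about 8 N to 11–12 N, which suggests it was against its stop.
- **Tongue:** It was lifted along its arc with the latch still drawn. The tool rose about 75 mm. By geometry that puts the coupler 75–80 mm up, but I did not measure its height directly.

**Last checks:**
- The arm did not move over the final 0.5 s. The grip is still closed on the tab, with a steady force of about 12 N sideways and 7 N down.
- The last scene view shows the coupler clear of the ball and both plates on the mat.
- The detectors found all the loose items within about 4 pixels of where they started, except the hex key. They missed it in the last top view, but it shows in the last scene view and looked undisturbed.

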